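# Fit the new knob on the printer controller's encoder and hold the long press

### The job

The grey controller box has lost the knob of its push-and-turn encoder, and a replacement pointer knob has just been printed and stands on the glass build plate. Pick up that knob, turn it so that the flat in its bore matches the flat of the brass D-shaft, push it fully home on the shaft, then go on pressing so that knob and shaft go right in, and keep them pushed in for at least three seconds; finish while your gripper is still on the knob and still holding it pressed in. Do not press the emergency stop, and leave the other printed parts on the plate where they are.

Things in the scene. Friction and masses are not known exactly. Their poses are not given: they have to be found in the camera images.
- knob: New pointer knob, off-white printed plastic, 35 g, upright on the glass plate, bore down. Origin: centre of its underside; z up; x along the bar to its nose. Fluted skirt 46 mm across, 10 mm high; on it a grip bar 14 mm wide, flanks flat from 12 mm behind the axis to 11 mm before it, top 28 mm above the underside; bar's round end 19 mm behind the axis, thin tapered nose 28 mm before it.
- knob_seat (a point): Middle of the blind end of the knob's bore, 16 mm above its underside; axes as the knob's; meets the shaft's tip when fully home. The bore is a D, 11 mm round, its flat on the nose side (+x) 2.5 mm from the axis, 2 mm lead-in at the mouth: it goes on when the nose points the way the shaft's flat faces, with about 6 degrees of play either way.
- shaft_tip (a point): Middle of the tip of the encoder's upright brass D-shaft on the controller's panel; turns with the shaft: z up, x the way the flat faces (starts within 0.7 rad of the box's x). 10 mm round, flat 2 mm from the axis over the top 17 mm, tip chamfered 1.5 mm, 25 mm above the panel when out. With the knob home its underside is 9 mm above the panel (4 mm pushed in). Turns stiffly, 0.06 N m.
- encoder_push (a joint): How far the shaft is pushed in (m): 0 = out, 0.005 = fully in. Straight down; a spring pushes back with about 4 N at the start of the travel and 8 N at its end, and the shaft comes up again when let go.
- controller: Printer controller, grey box 200 x 260 x 75 mm with dark top panel, fixed. Origin: centre of its underside; x across its 200 mm side, z up. On the panel: the shaft at x -45, y -60 mm, with a nut and bush 3 mm high round its foot; a screen 70 x 108 mm, 3 mm high, at x 42, y -35 mm; the emergency stop at x -45, y 80 mm.
- estop (a joint): Travel of the emergency stop, a red mushroom button about 38 mm across on a yellow base, on the controller's top panel 140 mm from the shaft: 0 = out, 0.006 = pressed.
- build_plate: Glass build plate on its black carrier, 300 x 320 mm, top 10 mm above the bench, fixed; black binder clips on its two 300 mm edges. Origin: centre of its underside; x along the 300 mm side. Knob, star knob and gear stand in a row along y, about 70 mm to the -x side of its middle and 100 mm apart, in any order. Plate and controller may change sides.
- star_knob: Bystander: printed five-lobed star knob, off-white, 38 mm across, 16 mm high, on the plate. Origin: centre of its underside.
- gear: Bystander: printed gear, off-white, 43 mm across, 8 mm high, on the plate. Origin: centre of its underside.
- housing_half: Bystander: printed half housing, an open off-white tray 100 x 190 x 28 mm, on the +x half of the plate. Origin: centre of its underside.

How it is judged (in metres and radians):
On the way:
1. the knob sits fully home on the D-shaft and is kept pushed in, with the gripper on it, for three seconds (z of knob_seat in the frame of shaft_tip between -0.003 and 0.002 m and horizontal distance between knob_seat and shaft_tip below 0.0035 m and value of joint encoder_push above 0.003 m and contact force between the fingers and knob above 1 N and angle between the x axis of knob and the x axis of shaft_tip, either way round below 0.35 rad and angle between knob's own z axis and vertical below 0.15 rad), for 3 s.
At the end, for the whole second after the job is handed in: Knob home on the D-shaft: within 2 mm of the bore's end, 3.5 mm of the axis, 20 degrees of the flat, 8 degrees of upright; shaft pushed in more than 3 of 5 mm, gripper on the knob with over 1 N, all through the last second, after a press of three seconds (all of step 1); the arm keeps its last pose, push and grip.
It fails at once if the emergency stop was pressed (value of joint estop above 0.003 m).
It fails at once if a bystander on the build plate was moved by more than 3 cm (distance of any of star_knob, gear, housing_half from where it was at the start of the episode above 0.03 m).
It also fails if it takes over 51 s, if anything falls off the work surface, if the arm or the gripper's body presses on something with over 40 N, if the wrist force passes 120 N, or if a joint passes its speed limit or range.

### The arm

A 7-joint arm with a two-finger parallel gripper is mounted at the origin on the work surface. World frame = base frame: x ahead of the robot, y to its left, z up, the work surface at z = 0. Lengths are in mm, angles in degrees, forces in N, time in s.
With the tool pointing down it reaches from about 400 to 850 mm from the base axis. Payload 6.9 kg.
Tool frame: the origin (TCP) lies at the very end of the fingers, on their centre line; the grasp point (between the pads) lies 19 mm behind it; z points along the fingers, y is the line along which they close (so a half turn about z gives the same grasp; the last joint's range is limited). The gripper opens to 85 mm and grips with 20 to 120 N. Pads are 22 mm wide; open, the fingers measure 114 mm over their backs; the gripper's body (76 mm by 85 mm) begins 54 mm behind the grasp point. The pads swing forward as they close: fully open they stand 13 mm farther back than shut.
Start: joints at [6.045, 29.078, -13.613, 85.955, 7.202, 65.827, -8.869], TCP at [624.989, -0.025, 231.275] pointing down, gripper open.
Joint ranges: [-176.47, 176.47], [-13.61, 117.27], [-81.72, 77.17], [0.22, 143.17], [-87.28, 267.28], [10, 112.55], [-165.47, 165.47]. Speed limits (degrees/s): [136.94, 136.94, 180, 180, 180, 180, 180].

### API

Orientations are given as [roll, pitch, yaw] about the fixed x, y, z axes, in that order (R = Rz(yaw) Ry(pitch) Rx(roll)).
In Python, from rig import sense, get_image, camera_params, sign_off gives the robot as it stands. The module is installed in compiled form; this text tells all that it offers.
- The arm moves only by the tool jog_arm, never from a script. Its arguments are lists of equal length, an entry for each row: "claw": the finger opening in m, from 0 to 0.0854; "xyz": the shift along the tool's x, y, z in m, a list of three; "angular": the turn, a rotation vector about the tool's x, y, z in rad, a list of three. A call has exactly 10 rows; each row shifts and turns the commanded pose from where the row before left it, along the tool's axes as they then stand; what a row does not reach is not made up. A row lasts 1/12 s, in which the tool goes at most 41.7 mm and 7.16 degrees, less where a joint would pass 70% of its speed; a pose out of reach is approached as far as the arm can. A call is refused whole if a number of a shift passes 0.0417 or a number of a turn 0.125, either way. A call with a gripper value outside its range is refused whole. The fingers move at their own pace and stop on an object; "grip_force" is the grip in N (left out, the last holds). Time passes only in rows, so rows that do not move let the fingers close, or fill a call up. It gives the time, the measured TCP pose, the force, the opening and the grip force at its end, in the units of the state.
- sense(): the state, without advancing time (a new reading comes with each control period).
- get_image(name): name is "scene" or "side" or "wrist"; returns (picture, depth): 400x640x3 uint8, red, green, blue; 400x640 float32, mm along the optical axis (not along the pixel's ray), 0 where there is no reading.
- camera_params(name): a dict with "fov_y" (degrees; the focal length in pixels is half the picture's height over the tangent of half this angle, whatever the lens; pixels are square), "cx", "cy" (the principal point, pixels), "R" (3x3) and "t" (3): a world point X has camera coordinates R X + t. Camera axes: x right, y down, z forward; pixel columns grow to the right and rows downward; lengths in mm; the calibration is good to about 2 mm. A picture is of the moment at which its call begins: read the wrist's pose just before it. camera_params takes no time and is no camera call; for the wrist camera it gives the pose at the moment of the call.
- sign_off(): hands the job in; it is judged then, once.
The state is a dict: "clock": time; "joints": joint angles; "qd": joint speeds; "tau": joint torques, N m; "position": TCP position; "ee_rot": TCP orientation; "ft_force": force on the tool from outside, world axes, zero at the start; "torque": the same for the moment, N m; "opening": finger opening in mm; "grasp_force": force on a finger pad.
Only numpy, scipy, OpenCV 4.12 (cv2) and the standard library are available. Lean on these libraries where they do the work, as an engineer would, in place of code of your own. Each camera call takes 0.05 s, during which the arm holds its last target. There are 200 camera calls.

## Working session

There is one attempt and no reset: what is moved stays moved. The work goes in short steps, Python scripts to look and compute and a tool call to move; the robot and the scene stay as the last step left them, time stands still between calls to the robot, and variables do not carry over. Pictures are saved under pics/ and viewed, at most 10 in all, crops included, and the job is handed in when it is done.

Besides the shell and the picture viewer there is one more tool, called after "Call:" in YAML: its name, and indented under it one key for each argument. jog_arm: Moves the arm, as the interface text tells. Its arguments: {"type":"object","properties":{"claw":{"type":"array","items":{"type":"number"}},"xyz":{"type":"array","items":{"type":"array","items":{"type":"number"}}},"angular":{"type":"array","items":{"type":"array","items":{"type":"number"}}},"grip_force":{"type":"number"}},"required":["claw","xyz","angular"]}

```bash
mkdir -p pics
cat > h.py <<'E'
import numpy as np,cv2
from rig import *
def K(p): 
    f=200/np.tan(np.radians(p['fov_y']/2)); return f,p['cx'],p['cy']
def cloud(d,p):
    f,cx,cy=K(p); v,u=np.mgrid[0:400,0:640]
    c=np.stack([(u-cx)/f*d,(v-cy)/f*d,d],-1).astype(float)
    w=(c-np.array(p['t']))@np.array(p['R']); w[d==0]=np.nan; return w
def ray(u,v,z,p):
    f,cx,cy=K(p);R=np.array(p['R']);o=-R.T@np.array(p['t']);r=R.T@np.array([(u-cx)/f,(v-cy)/f,1]);return o+r*(z-o[2])/r[2]
E
python3 - <<'E'
from h import *
s=sense();print({k:np.round(v,2).tolist() for k,v in s.items()})
for n in("scene","side","wrist"):
    p=camera_params(n);im,d=get_image(n);cv2.imwrite(f"pics/{n}0.png",im[:,:,::-1]);np.savez(f"{n}0.npz",im=im,d=d,**p)
    print(n,p['fov_y'],p['cx'],p['cy'],np.round(p['R'],3).tolist(),np.round(p['t']))
a=cv2.imread("pics/scene0.png");b=cv2.imread("pics/side0.png");cv2.imwrite("pics/both0.png",cv2.resize(np.vstack([a,b]),(480,600)))
E
```

```text
{'clock': 0.0, 'joints': [6.04, 29.12, -13.61, 86.01, 7.2, 65.83, -8.87], 'qd': [0.01, 0.06, -0.04, -0.05, 0.0, 0.02, -0.01], 'tau': [0.0, -62.06, -2.19, -24.97, 0.01, 0.01, 0.0], 'position': [624.48, -0.06, 230.43], 'ee_rot': [-179.9, 0.0, 90.0], 'ft_force': [-0.52, 0.12, -0.26], 'torque': [-0.0, 0.01, 0.07], 'grasp_force': 0.0, 'opening': 85.16}
scene 45.235842924558604 315.7116299134288 194.5008507182788 [[0.714, 0.7, 0.017], [0.411, -0.4, -0.819], [-0.566, 0.592, -0.573]] [-401. -180. 1562.]
side 46.03626501725161 320.18675462656387 197.66291018280873 [[0.804, -0.595, -0.013], [-0.393, -0.515, -0.762], [0.446, 0.617, -0.648]] [-473.  300.  908.]
wrist 63.60744537605153 321.1972390162236 203.19654785042266 [[1.0, -0.0, -0.001], [0.0, -0.961, 0.275], [-0.001, -0.275, -0.961]] [-624.  -34.  378.]
```

View pics/scene0.png

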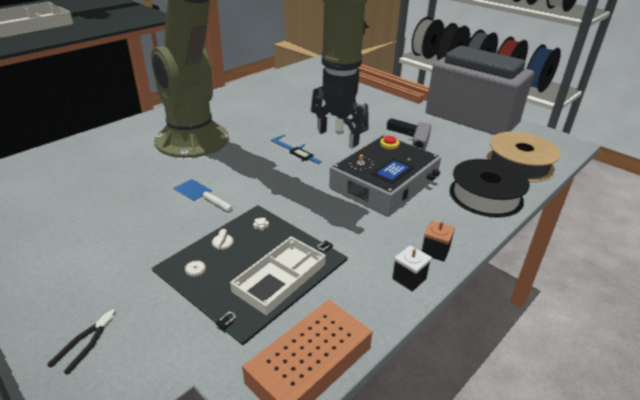

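View pics/side0.png

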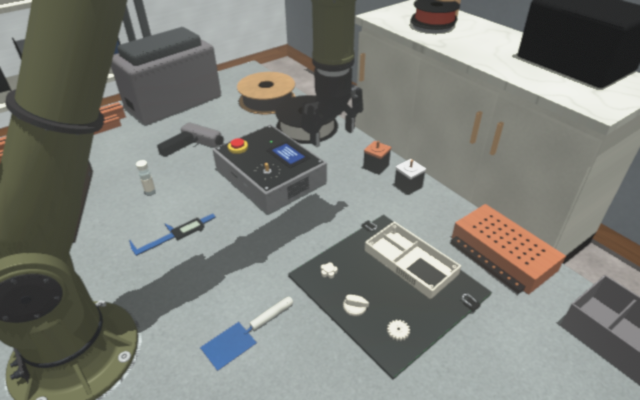

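View pics/wrist0.png

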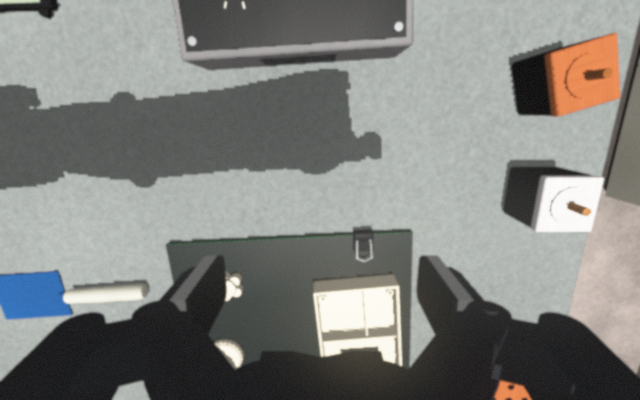

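The knob is the middle part of the row, at scene (222,239) and side (355,305). The shaft is at scene (361,160) and side (267,170), and the e-stop at scene (390,142) and side (237,146). The wrist view shows the plate's edge and the box's edge, with the knob at (230,350). Next I'll take positions from depth.

Run:
```python
from h import *
for n,kb,sb in(("scene",(205,222,240,256),(350,148,374,172)),("side",(335,285,378,322),(254,156,282,184))):
    z=np.load(n+"0.npz");p={k:z[k] for k in('fov_y','cx','cy','R','t')};w=cloud(z['d'],p)
    im=z['im'].astype(int)
    q=w[kb[1]:kb[3],kb[0]:kb[2]].reshape(-1,3);c=im[kb[1]:kb[3],kb[0]:kb[2]].reshape(-1,3)
    q=q[(c.min(1)>120)&(q[:,2]>13)]
    t=q[q[:,2]>32]; print(n,len(q),len(t),np.nanmax(q[:,2]),"skirt",q[q[:,2]<24].mean(0),"top",t.mean(0))
    r=t[:,:2]-t[:,:2].mean(0);U,S,V=np.linalg.svd(r,full_matrices=0);a=r@V[0];print(V[0],a.min(),a.max(),((a**3).mean()),S)
    for b in np.arange(-25,26,10):
        m=abs(a-b)<5; 
        if m.any(): print(b,m.sum(),np.round(np.ptp((r@V[1])[m]),1),end=' ; ')
    q=w[sb[1]:sb[3],sb[0]:sb[2]].reshape(-1,3);c=im[sb[1]:sb[3],sb[0]:sb[2]].reshape(-1,3);print("\npanel z",np.nanmedian(q[:,2]))
    m=q[:,2]>88;print("shaft",m.sum(),q[m].mean(0),q[m].max(0))
    im2=z['im'];hsv=cv2.cvtColor(im2,cv2.COLOR_RGB2HSV);red=((hsv[...,0]<6)|(hsv[...,0]>174))&(hsv[...,1]>170)&(w[...,2]>75)&(w[...,2]<140)&(w[...,0]<800);print("estop",red.sum(),w[red].mean(0))
    blk=(hsv[...,2]<70)&(w[...,2]>72)&(w[...,2]<80)
    pan=(abs(w[...,2]-75)<4)&(abs(w[...,0]-650)<300)&(abs(w[...,1]-250)<300)
    print("panel",pan.sum(),cv2.minAreaRect(w[pan][:,:2].astype(np.float32)))
a=cv2.imread("pics/scene0.png");b=cv2.imread("pics/side0.png")
f=lambda i,x,y:cv2.resize(i[y-25:y+25,x-33:x+33],(396,300),interpolation=cv2.INTER_CUBIC)
cv2.imwrite("pics/crop.png",np.vstack([np.hstack([f(a,222,239),f(a,361,160)]),np.hstack([f(b,355,305),f(b,267,170)])]))
```

```text
scene 260 76 41.329884321226686 skirt [ 501.05120072 -250.88203289   19.09835436] top [ 497.09244962 -249.00696577   37.03239607]
[ 0.6304015  -0.77626925] -21.5361808821036 21.29270932276352 -153.65158533381955 [101.75704488  35.37242069]
-25 2 2.5 ; -15 17 14.6 ; -5 18 15.0 ; 5 23 15.5 ; 15 14 9.2 ; 25 2 2.2 ; 
panel z 74.7393877480936
shaft 18 [566.44121961 157.8651424  111.53428114] [672.516431   186.30528542 245.77415167]
estop 58 [538.59448509 374.23153958  95.52080276]
panel 3137 ((682.7535400390625, 169.75253295898438), (368.121826171875, 420.38702392578125), 4.394780158996582)
side 383 136 40.40614590913023 skirt [ 486.66595956 -253.96796006   19.01652705] top [ 495.65340379 -248.57164961   36.52233105]
[ 0.63250849 -0.77455343] -20.693435972770068 24.80827967512141 139.31083137860173 [134.64207394  49.08778106]
-25 2 0.7 ; -15 31 16.7 ; -5 35 13.7 ; 5 37 14.9 ; 15 25 12.9 ; 25 6 3.3 ; 
panel z 74.91278716648401
shaft 18 [552.66358172 180.57162779  95.23195573] [556.98385118 184.30175926 101.1128409 ]
estop 40 [543.83586625 316.91114669  96.90826512]
panel 3610 ((694.8915405273438, 201.9788055419922), (315.544921875, 501.7818603515625), 68.40286254882812)
```

View pics/crop.png

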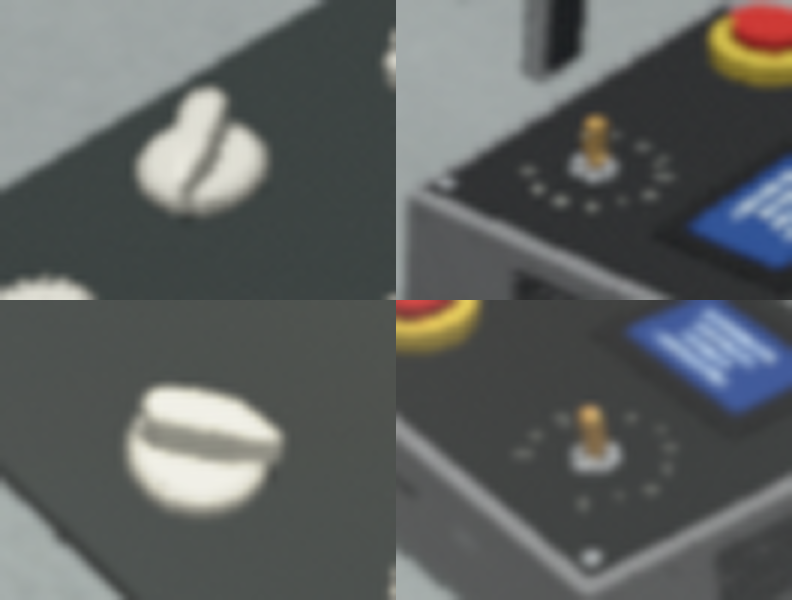

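The knob's nose points at about -51° (towards +x, -y), and its axis is near (494,-247). The shaft is near (553,181), and the box is yawed about 4°. I'll move the wrist camera over the shaft to see its flat.

Call:
jog_arm:
  claw: [0.085,0.085,0.085,0.085,0.085,0.085,0.085,0.085,0.085,0.085]
  xyz:
    - [0.0194,-0.009,0.013]
    - [0.0194,-0.009,0.013]
    - [0.0194,-0.009,0.013]
    - [0.0194,-0.009,0.013]
    - [0.0194,-0.009,0.013]
    - [0.0194,-0.009,0.013]
    - [0.0194,-0.009,0.013]
    - [0.0194,-0.009,0.013]
    - [0,0,0]
    - [0,0,0]
  angular:
    - [0,0,0]
    - [0,0,0]
    - [0,0,0]
    - [0,0,0]
    - [0,0,0]
    - [0,0,0]
    - [0,0,0]
    - [0,0,0]
    - [0,0,0]
    - [0,0,0]

```text
clock: 0.98
position: [551.9, 156.4, 126.5]
ee_rot: [-179.9, 0.0, 90.2]
ft_force: [0.0, 0.1, -0.0]
opening: 85.1
grasp_force: 0.0
```

Run:
```python
from h import *
s=sense();print(s['clock'],s['position'],s['ee_rot'])
p=camera_params("wrist");im,d=get_image("wrist");np.savez("w1.npz",im=im,d=d,**p)
w=cloud(d,p);m=(w[...,2]>90)&(w[...,2]<110)&(abs(w[...,0]-553)<30)&(abs(w[...,1]-180)<30)
q=w[m];v,u=np.nonzero(m);print(m.sum(),q.mean(0),u.min(),u.max(),v.min(),v.max(),q[:,2].max())
u0,v0=int(u.mean()),int(v.mean())
c=cv2.resize(im[v0-25:v0+25,u0-33:u0+33,::-1],None,fx=9,fy=9,interpolation=cv2.INTER_CUBIC)
c=np.vstack([c[:, :],cv2.resize(im[...,::-1],(240,150)).repeat(1,0) if 0 else c[:0]])
cv2.imwrite("pics/w1.png",c);print(u0,v0)
```

```text
0.9833 [551.88355622 156.37740143 126.50702399] [-1.79881367e+02  1.03441806e-02  9.01697774e+01]
231 [552.66457776 186.09629581  98.09115418] 316 330 179 200 100.69704336542935
322 190
```

View pics/w1.png

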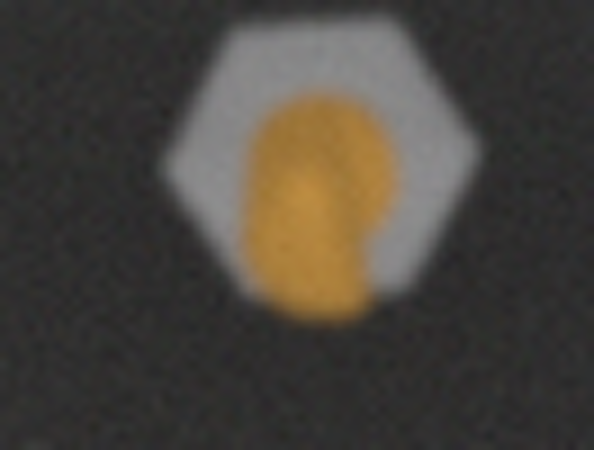

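The lower end of the brass shape is the tip. The D cut is on its right side (step at crop (370,235)), so the flat faces roughly +x. I'll move straight above the shaft for an accurate angle.

Call:
jog_arm:
  claw: [0.085,0.085,0.085,0.085,0.085,0.085,0.085,0.085,0.085,0.085]
  xyz:
    - [-0.011,0,0.008]
    - [-0.011,0,0.008]
    - [-0.011,0,0.008]
    - [-0.011,0,0.008]
    - [0,0,0]
    - [0,0,0]
    - [0,0,0]
    - [0,0,0]
    - [0,0,0]
    - [0,0,0]
  angular:
    - [0,0,0]
    - [0,0,0]
    - [0,0,0]
    - [0,0,0]
    - [0,0,0]
    - [0,0,0]
    - [0,0,0]
    - [0,0,0]
    - [0,0,0]
    - [0,0,0]

```text
clock: 1.87
position: [553.1, 111.9, 95.6]
ee_rot: [180.0, -0.0, 90.1]
ft_force: [0.7, 0.6, -0.1]
opening: 85.1
grasp_force: 0.0
```

Run:
```python
from h import *
s=sense();print(s['clock'],s['position'],s['ee_rot'])
p=camera_params("wrist");L=[];D=[]
for i in range(4):
    im,d=get_image("wrist");L.append(im.astype(float));D.append(d)
im=np.mean(L,0);d=np.median(D,0);np.savez("w2.npz",im=im,d=d,**p)
w=cloud(d,p);m=(w[...,2]>94)&(w[...,2]<110)&(abs(w[...,0]-553)<30)&(abs(w[...,1]-180)<30)
v,u=np.nonzero(m);u0,v0=int(u.mean()),int(v.mean());print(u0,v0,m.sum(),w[m].mean(0),np.median(w[m][:,2]))
S=8;c=cv2.resize(im[v0-25:v0+25,u0-33:u0+33].astype(np.float32),None,fx=S,fy=S,interpolation=cv2.INTER_CUBIC)
br=c[...,0]-c[...,2]
mk=(br>0.5*np.percentile(br,97)).astype(np.uint8);cn=max(cv2.findContours(mk,0,1)[0],key=cv2.contourArea)[:,0]
P=np.array([ray((a+.5)/S-.5+u0-33,(b+.5)/S-.5+v0-25,100,p)[:2] for a,b in cn]);np.save("P.npy",P)
(cx,cy),r=cv2.minEnclosingCircle(P.astype(np.float32));print("circ",cx,cy,r)
ctr=np.array([cx,cy])
for it in range(3): # circle fit to round part
    dd=np.linalg.norm(P-ctr,axis=1); g=P[dd>4.2]; A=np.c_[2*g,np.ones(len(g))];x=np.linalg.lstsq(A,(g**2).sum(1),rcond=None)[0];ctr=x[:2]
print("fit",ctr,np.sqrt(x[2]+ctr@ctr))
an=np.degrees(np.arctan2(*(P-ctr).T[::-1]));dd=np.linalg.norm(P-ctr,axis=1)
for a in range(-180,180,15):
    k=(an>=a)&(an<a+15); print(a,np.round(dd[k].mean(),2),end=' | ')
cv2.imwrite("pics/w2.png",np.hstack([c[...,::-1]]).clip(0,255))
```

```text
1.8667 [553.12613848 111.90536002  95.61876478] [ 1.79965211e+02 -2.41695868e-02  9.00544634e+01]
320 104 352 [552.68411944 185.46298441  99.10769675] 99.21368604627997
circ 553.5792236328125 185.7446746826172 4.756420612335205
fit [553.39173684 185.69070307] 4.545679455414053
-180 4.46 | -165 4.44 | -150 4.43 | -135 4.46 | -120 4.52 | -105 4.57 | -90 4.66 | -75 4.74 | -60 4.68 | -45 4.58 | -30 4.55 | -15 4.52 | 0 4.48 | 15 4.39 | 30 4.33 | 45 4.23 | 60 4.23 | 75 4.71 | 90 4.76 | 105 4.7 | 120 4.63 | 135 4.56 | 150 4.5 | 165 4.48 | [ WARN:0@2.255] global loadsave.cpp:1063 imwrite_ Unsupported depth image for selected encoder is fallbacked to CV_8U.
```

View pics/w2.png

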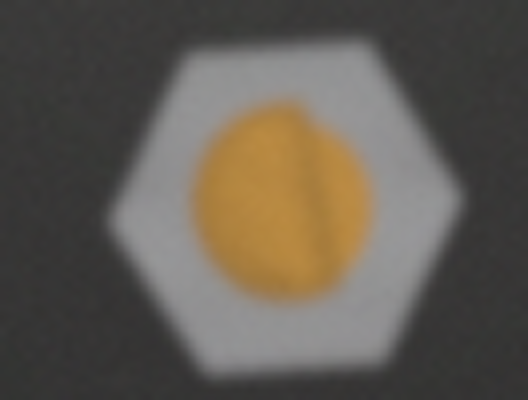

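Straight down, the D edge shows as a dark line from crop (300,115) to (335,275). The flat therefore faces about +12°. I'll refine that line.

Run:
```python
from h import *
z=np.load("w2.npz");p={k:z[k] for k in('fov_y','cx','cy','R','t')};im=z['im'];S=8;u0,v0=320,104
c=cv2.resize(im[v0-25:v0+25,u0-33:u0+33].astype(np.float32),None,fx=S,fy=S,interpolation=cv2.INTER_CUBIC)
g=cv2.GaussianBlur(c[...,0]+c[...,1],(0,0),4)
for lo,hi in((130,260),(150,240)):
    L=[]
    for y in range(lo,hi,4):
        a=np.arange(290,350);w=np.max([g[y,285],0])-g[y,290:350]; x=290+np.argmin(g[y,290:345]); L.append((x,y))
    L=np.array(L,float)
    W=np.array([ray((a+.5)/S-.5+u0-33,(b+.5)/S-.5+v0-25,100,p)[:2] for a,b in L])
    vx,vy,x0,y0=cv2.fitLine(W.astype(np.float32),cv2.DIST_HUBER,0,.01,.01).ravel()
    n=np.array([vy,-vx]);n*=np.sign(n[0]);print(np.degrees(np.arctan2(n[1],n[0])),n@(np.array([x0,y0])-[553.4,185.7]),L[::6].tolist())
# depth-based: tip pts vs lower
w=cloud(z['d'],p);b=(im[...,0]-im[...,2]>50)&(abs(w[...,0]-553)<8)&(abs(w[...,1]-185)<8)
t=w[b&(w[...,2]>96)];l=w[b&(w[...,2]<93)];print(len(t),len(l),t.mean(0),l.mean(0),np.degrees(np.arctan2(*(l.mean(0)-t.mean(0))[1::-1])))
# nut orientation->box yaw not needed; estop/box check
q=w[...,2];pan=(abs(q-75)<3);print(np.nanmedian(q[pan]))
```

```text
10.960354 1.682345372072202 [[304.0, 130.0], [308.0, 154.0], [310.0, 178.0], [315.0, 202.0], [321.0, 226.0], [324.0, 250.0]]
12.403566 1.6852115324027428 [[307.0, 150.0], [310.0, 174.0], [315.0, 198.0], [320.0, 222.0]]
344 84 [552.6490444  185.56286812  99.13107895] [556.80339018 186.73593684  82.82912408] 15.768165608695158
74.59410956350314
```

Flat angle is about +12.4°, shaft axis about (553.4,185.7) and panel top about 75. Now I'll move over the knob with the wrist turned to match the bar.

Call:
jog_arm:
  claw: [0.085,0.085,0.085,0.085,0.085,0.085,0.085,0.085,0.085,0.085]
  xyz:
    - [0,0,-0.025]
    - [0,0,-0.025]
    - [-0.02,0,-0.025]
    - [-0.035,0,0]
    - [-0.04,0,0]
    - [-0.04,0,0]
    - [-0.04,0,0]
    - [-0.04,0,0]
    - [-0.04,0,0]
    - [-0.04,0,0]
  angular:
    - [0,0,0]
    - [0,0,0]
    - [0,0,0]
    - [0,0,0]
    - [0,0,0]
    - [0,0,0]
    - [0,0,0]
    - [0,0,0]
    - [0,0,0]
    - [0,0,0]

```text
clock: 2.9
position: [552.7, -185.7, 170.5]
ee_rot: [180.0, 0.0, 90.0]
ft_force: [0.5, 0.0, -0.2]
opening: 85.1
grasp_force: 0.0
```

Call:
jog_arm:
  claw: [0.085,0.085,0.085,0.085,0.085,0.085,0.085,0.085,0.085,0.085]
  xyz:
    - [-0.035,-0.005,0.01]
    - [-0.035,-0.004,0.015]
    - [-0.03,-0.004,0.015]
    - [-0.019,0,0]
    - [0,0,0]
    - [0,0,0]
    - [0,0,0]
    - [0,0,0]
    - [0,0,0]
    - [0,0,0]
  angular:
    - [0,0,0]
    - [0,0,-0.115]
    - [0,0,-0.115]
    - [0,0,-0.115]
    - [0,0,-0.115]
    - [0,0,-0.115]
    - [0,0,-0.106]
    - [0,0,0]
    - [0,0,0]
    - [0,0,0]

```text
clock: 3.73
position: [547.8, -302.5, 130.3]
ee_rot: [180.0, -0.0, 128.8]
ft_force: [0.8, -0.2, 0.9]
opening: 85.0
grasp_force: 0.0
```

Run:
```python
from h import *
s=sense();print(s['clock'],s['position'],s['ee_rot'],s['joints'])
p=camera_params("wrist");L=[];D=[]
for i in range(2):
    im,d=get_image("wrist");L.append(im.astype(float));D.append(d)
im=np.mean(L,0);d=D[0];np.savez("w3.npz",im=im,d=d,**p)
w=cloud(d,p)
near=(abs(w[...,0]-495)<40)&(abs(w[...,1]+247)<40)
sk=near&(w[...,2]>14)&(w[...,2]<24)&(im.min(2)>90); top=near&(w[...,2]>34)&(w[...,2]<44)
print(sk.sum(),top.sum(),np.median(w[sk][:,2]),np.median(w[top][:,2]))
al=((near&(w[...,2]>14))).astype(np.uint8)
t=w[top][:,:2];print("skirt circ",cv2.minEnclosingCircle(w[sk][:,:2].astype(np.float32)))
mu=t.mean(0);U,S,V=np.linalg.svd(t-mu,full_matrices=0);e=V[0]*np.sign(V[0][0]);n=np.array([-e[1],e[0]])
a=(t-mu)@e;b=(t-mu)@n;print("mu",mu,"dir",np.degrees(np.arctan2(e[1],e[0])),a.min(),a.max(),np.percentile(a,[1,99]))
for k in range(-24,28,6):
    m=abs(a-k)<3; print(k,m.sum(),np.round([b[m].min(),b[m].max()],1) if m.any() else'',end='|')
v,u=np.nonzero(top);u0,v0=int(u.mean()),int(v.mean());print(u0,v0)
cv2.imwrite("pics/w3.png",cv2.resize(im[max(0,v0-75):v0+75,u0-100:u0+100,::-1].astype(np.uint8),None,fx=4,fy=4,interpolation=cv2.INTER_CUBIC)[:600,:800])
```

```text
3.7333 [ 547.75638154 -302.50663005  130.27570187] [ 1.79999760e+02 -5.46607394e-03  1.28821813e+02] [ 40.36638857  35.26546633 -22.71255676  93.51621133  15.90136503
  54.43627452  50.91120321]
1908 1062 19.198102426615463 37.191411783669196
skirt circ ((495.44049072265625, -243.02099609375), 23.355913162231445)
mu [ 495.70084362 -242.89735924] dir -51.12312850691236 -18.458388568862663 21.555128531217537 [-17.73905147  19.43459923]
-24 0 |-18 75 [-5.6  5.3]|-12 182 [-7.1  6.7]|-6 184 [-7.1  6.7]|0 181 [-6.6  6.8]|6 179 [-6.6  6.8]|12 169 [-6.7  6.8]|18 89 [-5.3  5.4]|24 3 [-2.6 -0.4]|315 98
```

View pics/w3.png

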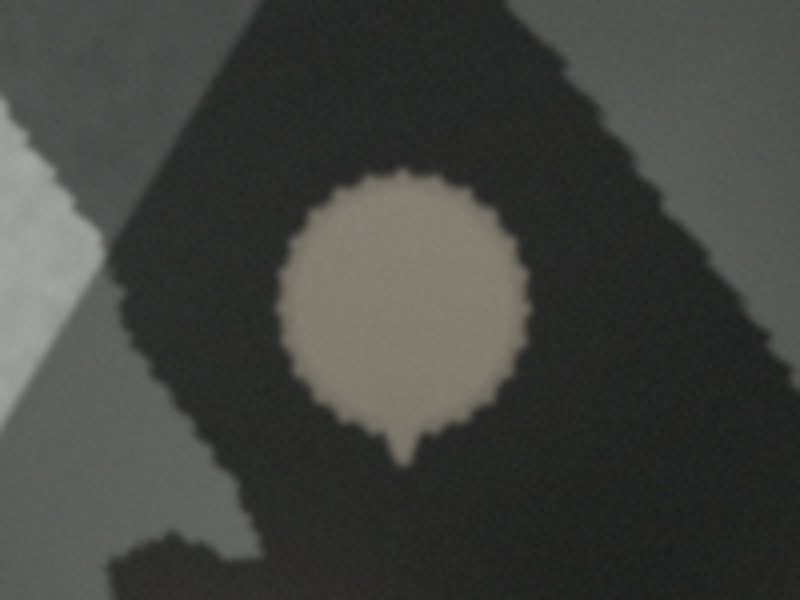

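The picture shows the knob in the gripper's shadow, with its round skirt centred at crop (403,303). The nose points straight down in the image (403,465), along tool -x, so it is at -51.2°. Its axis is at (495.4,-243.0). I'll go down onto it.

Call:
jog_arm:
  claw: [0.06,0.06,0.06,0.06,0.06,0.06,0.06,0.06,0.06,0.06]
  xyz:
    - [0.0264,-0.0011,0]
    - [0.0264,-0.0011,0]
    - [0.0264,-0.0012,0]
    - [0,0,0.022]
    - [0,0,0.022]
    - [0,0,0.022]
    - [0,0,0.022]
    - [0,0,0.0]
    - [0,0,0.0]
    - [0,0,0]
  angular:
    - [0,0,0]
    - [0,0,0]
    - [0,0,0]
    - [0,0,0]
    - [0,0,0]
    - [0,0,0]
    - [0,0,0]
    - [0,0,0]
    - [0,0,0]
    - [0,0,0]

```text
clock: 4.67
position: [496.0, -243.2, 43.3]
ee_rot: [180.0, 0.1, 129.0]
ft_force: [-0.2, -0.5, 0.9]
opening: 60.0
grasp_force: 0.0
```

Run:
```python
from h import *
s=sense();print(s['clock'],s['position'],s['ee_rot'])
L={}
for n in("scene","side"):
    p=camera_params(n);im,d=get_image(n);L[n]=im
a,b=L['scene'],L['side']
f=lambda i,x,y:cv2.resize(i[y-38:y+38,x-50:x+50,::-1],(400,304),interpolation=cv2.INTER_CUBIC)
cv2.imwrite("pics/g1.png",np.hstack([f(a,222,230),f(b,355,295)]))
```

```text
4.6667 [ 496.00254916 -243.19038304   43.27173684] [1.79973134e+02 5.46188384e-02 1.29002139e+02]
```

View pics/g1.png

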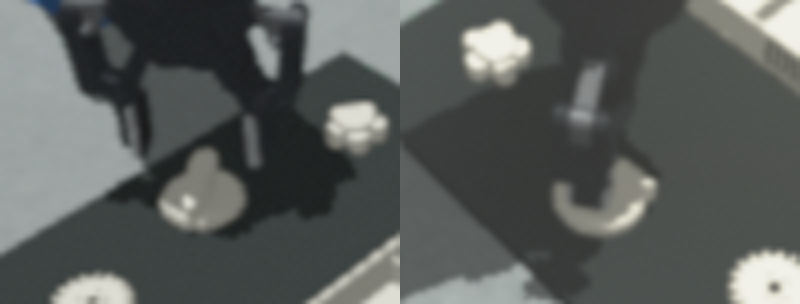

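The fingers straddle the bar, with the knob at crop (203,200) in the left half. I'll go down and close.

Call:
jog_arm:
  claw: [0.06,0.06,0.06,0.04,0.03,0.02,0.01,0.005,0.005,0.005]
  xyz:
    - [0,0,0.007]
    - [0,0,0.007]
    - [0,0,0.007]
    - [0,0,0]
    - [0,0,0]
    - [0,0,0]
    - [0,0,0]
    - [0,0,0]
    - [0,0,0]
    - [0,0,0]
  angular:
    - [0,0,0]
    - [0,0,0]
    - [0,0,0]
    - [0,0,0]
    - [0,0,0]
    - [0,0,0]
    - [0,0,0]
    - [0,0,0]
    - [0,0,0]
    - [0,0,0]
  grip_force: 60

```text
clock: 5.6
position: [495.5, -243.3, 21.6]
ee_rot: [180.0, 0.0, 129.0]
ft_force: [-0.3, 0.7, 2.1]
opening: 12.2
grasp_force: 59.4
```

Call:
jog_arm:
  claw: [0.005,0.005,0.005,0.005,0.005,0.005,0.005,0.005,0.005,0.005]
  xyz:
    - [0,0,0]
    - [0,0,0]
    - [0,0,0]
    - [0,0,0]
    - [0,0,0]
    - [0,0,0]
    - [0,0,0]
    - [0,0,0]
    - [0,0,0]
    - [0,0,0]
  angular:
    - [0,0,0]
    - [0,0,0]
    - [0,0,0]
    - [0,0,0]
    - [0,0,0]
    - [0,0,0]
    - [0,0,0]
    - [0,0,0]
    - [0,0,0]
    - [0,0,0]
  grip_force: 80

```text
clock: 6.43
position: [495.6, -243.3, 21.6]
ee_rot: [180.0, 0.0, 129.0]
ft_force: [-0.6, 0.7, 5.5]
opening: 12.0
grasp_force: 79.4
```

Call:
jog_arm:
  claw: [0.005,0.005,0.005,0.005,0.005,0.005,0.005,0.005,0.005,0.005]
  xyz:
    - [0,0,-0.014]
    - [0,0,-0.035]
    - [0,0,-0.035]
    - [0,0,-0.035]
    - [0,0,-0.035]
    - [0,0,-0.014]
    - [0,0,0]
    - [0,0,0]
    - [0,0,0]
    - [0,0,0]
  angular:
    - [0,0,0]
    - [0,0,0]
    - [0,0,0]
    - [0,0,0]
    - [0,0,0]
    - [0,0,-0.123]
    - [0,0,-0.123]
    - [0,0,-0.123]
    - [0,0,-0.123]
    - [0,0,-0.123]

```text
clock: 7.27
position: [494.9, -243.2, 189.1]
ee_rot: [-180.0, -0.0, 164.6]
ft_force: [-0.5, 0.2, -0.5]
opening: 11.8
grasp_force: 78.8
```

Call:
jog_arm:
  claw: [0.005,0.005,0.005,0.005,0.005,0.005,0.005,0.005,0.005,0.005]
  xyz:
    - [0,0,0]
    - [0,0,0]
    - [0,0,0]
    - [0,0,0]
    - [-0.0169,0.0313,0]
    - [-0.0169,0.0313,0]
    - [-0.0169,0.0313,0]
    - [-0.0169,0.0313,0]
    - [-0.0169,0.0313,0]
    - [-0.0169,0.0313,0]
  angular:
    - [0,0,-0.123]
    - [0,0,-0.123]
    - [0,0,-0.123]
    - [0,0,-0.123]
    - [0,0,0]
    - [0,0,0]
    - [0,0,0]
    - [0,0,0]
    - [0,0,0]
    - [0,0,0]

```text
clock: 8.1
position: [553.7, -36.6, 188.9]
ee_rot: [180.0, -0.1, -167.6]
ft_force: [0.5, -0.1, -0.6]
opening: 11.7
grasp_force: 78.8
```

Call:
jog_arm:
  claw: [0.005,0.005,0.005,0.005,0.005,0.005,0.005,0.005,0.005,0.005]
  xyz:
    - [-0.0169,0.0313,0]
    - [-0.0169,0.0313,0]
    - [-0.0169,0.0313,0]
    - [-0.0169,0.0313,0]
    - [-0.0169,0.0313,0]
    - [-0.0169,0.0313,0]
    - [-0.0169,0.0313,0]
    - [0,0,0]
    - [0,0,0]
    - [0,0,0]
  angular:
    - [0,0,0]
    - [0,0,0]
    - [0,0,0]
    - [0,0,0]
    - [0,0,0]
    - [0,0,0]
    - [0,0,0]
    - [0,0,0]
    - [0,0,0]
    - [0,0,0]

```text
clock: 8.93
position: [621.8, 200.9, 188.5]
ee_rot: [-179.9, -0.1, -167.5]
ft_force: [-0.0, -0.2, -0.7]
opening: 11.9
grasp_force: 78.8
```

```bash
cat > m.py <<'E'
from h import *
def meas(n=4,zt=100,tag=None):
    s=sense();print(s['clock'],s['position'],s['ee_rot'],s['ft_force'])
    p=camera_params("wrist");im=0
    for i in range(n):
        a,d=get_image("wrist");im=im+a.astype(float)/n
    if tag: np.savez(tag,im=im,d=d,**p)
    R=np.array(p['R']);f,cx,cy=K(p);c=R@[553.4,185.7,zt]+p['t'];u0,v0=int(cx+f*c[0]/c[2]),int(cy+f*c[1]/c[2])
    S=8;c=cv2.resize(im[max(v0-25,0):v0+25,u0-33:u0+33].astype(np.float32),None,fx=S,fy=S,interpolation=cv2.INTER_CUBIC);vo=max(v0-25,0)
    br=c[...,0]-c[...,2];mk=(br>0.5*np.percentile(br,98)).astype(np.uint8)
    cn=max(cv2.findContours(mk,0,1)[0],key=cv2.contourArea)[:,0]
    P=np.array([ray((a+.5)/S-.5+u0-33,(b+.5)/S-.5+vo,zt,p)[:2] for a,b in cn])
    e=cv2.minEnclosingCircle(P.astype(np.float32));print("px",u0,v0,"circ",e,"centroid",P.mean(0))
    yaw=np.radians(s['ee_rot'][2]);d=np.array(e[0])-s['position'][:2]
    print("tool dx,dy",d@[np.cos(yaw),np.sin(yaw)],d@[np.sin(yaw),-np.cos(yaw)])
    return c,p
E
python3 - <<'E'
from m import *
c,p=meas(tag="w4.npz")
cv2.imwrite("pics/w4.png",c[...,::-1].clip(0,255).astype(np.uint8))
R=np.array(p['R']);print(-R.T@np.array(p['t']))
E
```

```text
8.9333 [621.79196095 200.87476224 188.45307669] [-1.79943385e+02 -8.90222149e-02 -1.67536058e+02] [-0.01503539 -0.16500362 -0.65235546]
px 319 110 circ ((553.251708984375, 186.53358459472656), 4.703543663024902) centroid [553.21112924 186.55025498]
tool dx,dy 70.02008400549933 0.789525913995762
[553.81785441 187.29842472 330.53309511]
```

View pics/w4.png

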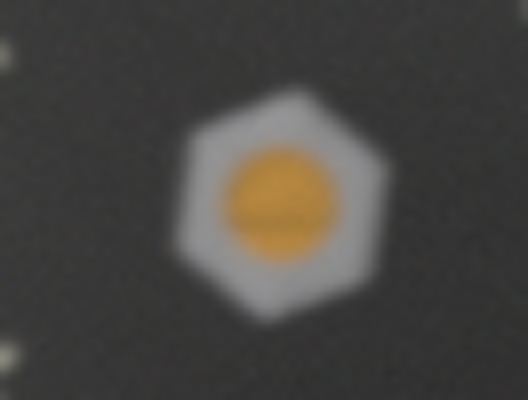

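The shaft measures (553.3,186.5) from this second wrist yaw, under 1 mm from the first view. The D edge lies horizontal in the tool frame at crop row ~216, so the angle matches. I'll move over the shaft now.

Call:
jog_arm:
  claw: [0.005,0.005,0.005,0.005,0.005,0.005,0.005,0.005,0.005,0.005]
  xyz:
    - [0.0233,0.0001,0]
    - [0.0233,0.0001,0]
    - [0.0231,0.0001,0]
    - [0,0,0.02]
    - [0,0,0.02]
    - [0,0,0.02]
    - [0,0,0.012]
    - [0,0,0]
    - [0,0,0]
    - [0,0,0]
  angular:
    - [0,0,0]
    - [0,0,0]
    - [0,0,0]
    - [0,0,0]
    - [0,0,0]
    - [0,0,0]
    - [0,0,0]
    - [0,0,0]
    - [0,0,0]
    - [0,0,0]
  grip_force: 100

```text
clock: 9.97
position: [554.6, 187.0, 118.3]
ee_rot: [180.0, 0.1, -167.6]
ft_force: [0.1, 0.5, 0.0]
opening: 11.3
grasp_force: 102.6
```

Call:
jog_arm:
  claw: [0.005,0.005,0.005,0.005,0.005,0.005,0.005,0.005,0.005,0.005]
  xyz:
    - [0,0,0.001]
    - [0,0,0.001]
    - [0,0,0.001]
    - [0,0,0.001]
    - [0,0,0.001]
    - [0,0,0.001]
    - [0,0,0]
    - [0,0,0]
    - [0,0,0]
    - [0,0,0]
  angular:
    - [0,0,0]
    - [0,0,0]
    - [0,0,0]
    - [0,0,0]
    - [0,0,0]
    - [0,0,0]
    - [0,0,0]
    - [0,0,0]
    - [0,0,0]
    - [0,0,0]

```text
clock: 10.8
position: [554.0, 186.8, 111.3]
ee_rot: [180.0, -0.0, -167.6]
ft_force: [-0.2, -0.5, -0.0]
opening: 11.6
grasp_force: 102.6
```

Call:
jog_arm:
  claw: [0.005,0.005,0.005,0.005,0.005,0.005,0.005,0.005,0.005,0.005]
  xyz:
    - [0,0,0.001]
    - [0,0,0.001]
    - [0,0,0.001]
    - [0,0,0.001]
    - [0,0,0.001]
    - [0,0,0]
    - [0,0,0]
    - [0,0,0]
    - [0,0,0]
    - [0,0,0]
  angular:
    - [0,0,0]
    - [0,0,0]
    - [0,0,0]
    - [0,0,0]
    - [0,0,0]
    - [0,0,0]
    - [0,0,0]
    - [0,0,0]
    - [0,0,0]
    - [0,0,0]

```text
clock: 11.63
position: [554.1, 186.6, 106.6]
ee_rot: [-180.0, 0.0, -167.6]
ft_force: [-1.6, -0.6, 6.6]
opening: 11.5
grasp_force: 103.6
```

Call:
jog_arm:
  claw: [0.005,0.005,0.005,0.005,0.005,0.005,0.005,0.005,0.005,0.005]
  xyz:
    - [0,0,0.001]
    - [0,0,0.001]
    - [0,0,0.001]
    - [0,0,0]
    - [0,0,0]
    - [0,0,0]
    - [0,0,0]
    - [0,0,0]
    - [0,0,0]
    - [0,0,0]
  angular:
    - [0,0,0]
    - [0,0,0]
    - [0,0,0]
    - [0,0,0]
    - [0,0,0]
    - [0,0,0]
    - [0,0,0]
    - [0,0,0]
    - [0,0,0]
    - [0,0,0]

```text
clock: 12.47
position: [554.1, 186.4, 104.3]
ee_rot: [-179.9, 0.0, -167.6]
ft_force: [-3.2, -2.8, 12.3]
opening: 11.6
grasp_force: 104.7
```

Run:
```python
from h import *
s=sense();print(s['position'],s['ft_force'],s['torque'])
```

```text
[554.09354719 186.43865269 104.27963557] [-3.21226304 -2.80599486 12.33780586] [-0.69844309  0.72794413 -0.01288455]
```

Force is rising with a lateral push towards -x, -y, so the tip is riding on the lead-in. I'll ease off, shift about 1 mm that way and retry.

Call:
jog_arm:
  claw: [0.005,0.005,0.005,0.005,0.005,0.005,0.005,0.005,0.005,0.005]
  xyz:
    - [0,0,-0.001]
    - [0,0,-0.001]
    - [0.0006,-0.0004,0]
    - [0.0006,-0.0004,0]
    - [0,0,0.001]
    - [0,0,0.001]
    - [0,0,0]
    - [0,0,0]
    - [0,0,0]
    - [0,0,0]
  angular:
    - [0,0,0]
    - [0,0,0]
    - [0,0,0]
    - [0,0,0]
    - [0,0,0]
    - [0,0,0]
    - [0,0,0]
    - [0,0,0]
    - [0,0,0]
    - [0,0,0]

```text
clock: 13.3
position: [553.3, 185.4, 103.7]
ee_rot: [-180.0, 0.0, -167.6]
ft_force: [-1.1, -1.8, 6.4]
opening: 11.4
grasp_force: 103.7
```

Run:
```python
from h import *
s=sense();print(s['position'],s['ft_force'],s['torque'])
L={}
for n in("scene","side"):
    im,d=get_image(n);L[n]=im
f=lambda i,x,y:cv2.resize(i[y-38:y+38,x-50:x+50,::-1],(400,304),interpolation=cv2.INTER_CUBIC)
cv2.imwrite("pics/g2.png",np.hstack([f(L['scene'],361,155),f(L['side'],267,165)]))
```

```text
[553.29847936 185.40001114 103.71359781] [-1.10315773 -1.78320155  6.39350503] [-0.42197203  0.25586633 -0.00214674]
```

View pics/g2.png

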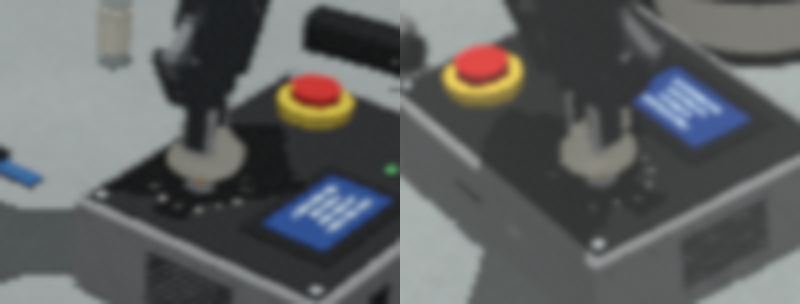

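The knob sits over the shaft, with its skirt at left-crop (205,152) and brass just visible below it. Force dropped, so I'll keep shifting slightly and press down.

Call:
jog_arm:
  claw: [0.005,0.005,0.005,0.005,0.005,0.005,0.005,0.005,0.005,0.005]
  xyz:
    - [0.0005,-0.0007,0]
    - [0,0,0.001]
    - [0,0,0.001]
    - [0,0,0.001]
    - [0,0,0]
    - [0,0,0]
    - [0,0,0]
    - [0,0,0]
    - [0,0,0]
    - [0,0,0]
  angular:
    - [0,0,0]
    - [0,0,0]
    - [0,0,0]
    - [0,0,0]
    - [0,0,0]
    - [0,0,0]
    - [0,0,0]
    - [0,0,0]
    - [0,0,0]
    - [0,0,0]

```text
clock: 14.23
position: [552.6, 184.8, 100.2]
ee_rot: [-180.0, -0.0, -167.6]
ft_force: [0.8, -1.1, -1.2]
opening: 11.9
grasp_force: 102.7
```

Run:
```python
from h import *
s=sense();print(s['position'],s['ft_force'],s['torque'])
```

```text
[552.58344142 184.7704738  100.1810803 ] [ 0.77674987 -1.13260693 -1.21769531] [-0.3249368  -0.02252805 -0.04046422]
```

It dropped on: the force went to about zero at 100 mm. I'll continue to home and press.

Call:
jog_arm:
  claw: [0.005,0.005,0.005,0.005,0.005,0.005,0.005,0.005,0.005,0.005]
  xyz:
    - [0.0001,-0.0004,0.001]
    - [0,0,0.001]
    - [0,0,0.001]
    - [0,0,0.001]
    - [0,0,0.001]
    - [0,0,0.001]
    - [0,0,0]
    - [0,0,0]
    - [0,0,0]
    - [0,0,0]
  angular:
    - [0,0,0]
    - [0,0,0]
    - [0,0,0]
    - [0,0,0]
    - [0,0,0]
    - [0,0,0]
    - [0,0,0]
    - [0,0,0]
    - [0,0,0]
    - [0,0,0]

```text
clock: 15.07
position: [552.7, 184.7, 94.5]
ee_rot: [180.0, 0.0, -167.6]
ft_force: [-1.3, 0.1, 3.0]
opening: 11.4
grasp_force: 103.3
```

Call:
jog_arm:
  claw: [0.005,0.005,0.005,0.005,0.005,0.005,0.005,0.005,0.005,0.005]
  xyz:
    - [0,0,0.001]
    - [0,0,0.001]
    - [0,0,0.001]
    - [0,0,0]
    - [0,0,0]
    - [0,0,0]
    - [0,0,0]
    - [0,0,0]
    - [0,0,0]
    - [0,0,0]
  angular:
    - [0,0,0]
    - [0,0,0]
    - [0,0,0]
    - [0,0,0]
    - [0,0,0]
    - [0,0,0]
    - [0,0,0]
    - [0,0,0]
    - [0,0,0]
    - [0,0,0]

```text
clock: 15.9
position: [552.8, 184.7, 91.5]
ee_rot: [180.0, 0.0, -167.6]
ft_force: [-0.7, 0.1, 6.9]
opening: 11.3
grasp_force: 103.6
```

Call:
jog_arm:
  claw: [0.005,0.005,0.005,0.005,0.005,0.005,0.005,0.005,0.005,0.005]
  xyz:
    - [0,0,0.001]
    - [0,0,0.001]
    - [0,0,0.0005]
    - [0,0,0]
    - [0,0,0]
    - [0,0,0]
    - [0,0,0]
    - [0,0,0]
    - [0,0,0]
    - [0,0,0]
  angular:
    - [0,0,0]
    - [0,0,0]
    - [0,0,0]
    - [0,0,0]
    - [0,0,0]
    - [0,0,0]
    - [0,0,0]
    - [0,0,0]
    - [0,0,0]
    - [0,0,0]

```text
clock: 16.73
position: [552.9, 184.8, 90.2]
ee_rot: [-180.0, 0.1, -167.6]
ft_force: [-3.3, -1.9, 16.1]
opening: 11.2
grasp_force: 105.1
```

The hard stop came at TCP 90.2, against an expected ~90.5 for fully home and in, with 16 N. I'll hold for over 3 s.

Call:
jog_arm:
  claw: [0.005,0.005,0.005,0.005,0.005,0.005,0.005,0.005,0.005,0.005]
  xyz:
    - [0,0,0]
    - [0,0,0]
    - [0,0,0]
    - [0,0,0]
    - [0,0,0]
    - [0,0,0]
    - [0,0,0]
    - [0,0,0]
    - [0,0,0]
    - [0,0,0]
  angular:
    - [0,0,0]
    - [0,0,0]
    - [0,0,0]
    - [0,0,0]
    - [0,0,0]
    - [0,0,0]
    - [0,0,0]
    - [0,0,0]
    - [0,0,0]
    - [0,0,0]

```text
clock: 17.57
position: [552.9, 184.8, 90.2]
ee_rot: [-180.0, 0.1, -167.6]
ft_force: [-3.6, -2.1, 16.6]
opening: 11.3
grasp_force: 105.1
```

Call:
jog_arm:
  claw: [0.005,0.005,0.005,0.005,0.005,0.005,0.005,0.005,0.005,0.005]
  xyz:
    - [0,0,0]
    - [0,0,0]
    - [0,0,0]
    - [0,0,0]
    - [0,0,0]
    - [0,0,0]
    - [0,0,0]
    - [0,0,0]
    - [0,0,0]
    - [0,0,0]
  angular:
    - [0,0,0]
    - [0,0,0]
    - [0,0,0]
    - [0,0,0]
    - [0,0,0]
    - [0,0,0]
    - [0,0,0]
    - [0,0,0]
    - [0,0,0]
    - [0,0,0]

```text
clock: 18.4
position: [552.9, 184.8, 90.2]
ee_rot: [-180.0, 0.1, -167.6]
ft_force: [-4.1, -2.1, 16.6]
opening: 11.9
grasp_force: 105.1
```

Call:
jog_arm:
  claw: [0.005,0.005,0.005,0.005,0.005,0.005,0.005,0.005,0.005,0.005]
  xyz:
    - [0,0,0]
    - [0,0,0]
    - [0,0,0]
    - [0,0,0]
    - [0,0,0]
    - [0,0,0]
    - [0,0,0]
    - [0,0,0]
    - [0,0,0]
    - [0,0,0]
  angular:
    - [0,0,0]
    - [0,0,0]
    - [0,0,0]
    - [0,0,0]
    - [0,0,0]
    - [0,0,0]
    - [0,0,0]
    - [0,0,0]
    - [0,0,0]
    - [0,0,0]

```text
clock: 19.23
position: [552.9, 184.8, 90.2]
ee_rot: [-180.0, 0.1, -167.6]
ft_force: [-4.4, -2.7, 17.3]
opening: 10.9
grasp_force: 105.1
```

Call:
jog_arm:
  claw: [0.005,0.005,0.005,0.005,0.005,0.005,0.005,0.005,0.005,0.005]
  xyz:
    - [0,0,0]
    - [0,0,0]
    - [0,0,0]
    - [0,0,0]
    - [0,0,0]
    - [0,0,0]
    - [0,0,0]
    - [0,0,0]
    - [0,0,0]
    - [0,0,0]
  angular:
    - [0,0,0]
    - [0,0,0]
    - [0,0,0]
    - [0,0,0]
    - [0,0,0]
    - [0,0,0]
    - [0,0,0]
    - [0,0,0]
    - [0,0,0]
    - [0,0,0]

```text
clock: 20.07
position: [552.9, 184.8, 90.2]
ee_rot: [-180.0, 0.1, -167.6]
ft_force: [-4.5, -3.0, 16.8]
opening: 11.4
grasp_force: 105.1
```

Call:
jog_arm:
  claw: [0.005,0.005,0.005,0.005,0.005,0.005,0.005,0.005,0.005,0.005]
  xyz:
    - [0,0,0]
    - [0,0,0]
    - [0,0,0]
    - [0,0,0]
    - [0,0,0]
    - [0,0,0]
    - [0,0,0]
    - [0,0,0]
    - [0,0,0]
    - [0,0,0]
  angular:
    - [0,0,0]
    - [0,0,0]
    - [0,0,0]
    - [0,0,0]
    - [0,0,0]
    - [0,0,0]
    - [0,0,0]
    - [0,0,0]
    - [0,0,0]
    - [0,0,0]

```text
clock: 20.9
position: [552.9, 184.8, 90.2]
ee_rot: [-180.0, 0.1, -167.6]
ft_force: [-4.0, -2.3, 16.3]
opening: 11.4
grasp_force: 105.1
```

Run:
```python
from h import *
s=sense();print(s['clock'],s['position'],s['ft_force'],s['torque'],s['grasp_force'])
for n in("scene","side"):
    p=camera_params(n);im,d=get_image(n);w=cloud(d,p)
    near=(np.hypot(w[...,0]-553,w[...,1]-185)<26)&(im.min(2)>100)&(w[...,2]>77)&(w[...,2]<95)
    z=w[near][:,2];print(n,near.sum(),np.percentile(z,[10,50,80,95]))
```

```text
20.9 [552.93146454 184.75887714  90.18201779] [-3.97864996 -2.32348674 16.34575499] [-0.5720301   0.86585565 -0.03357442] 105.09929358959198
scene 88 [82.94661799 88.15862366 89.98701556 93.12685038]
side 112 [81.73874272 87.16624723 88.96977952 93.04669484]
```

The skirt top is at about 89 mm, so the underside is about 4 mm above the panel, which means home and fully in.

```bash
python3 -c "from rig import *; print(sign_off())"
```

```text
the job is handed in; nothing more can be done
None
```

I handed the job in with the knob home on the D-shaft, pushed fully in for over 4 s and still gripped and pressed at about 16 N; the sign-off returned no verdict.

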